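# Drain the washed jars and stoppers

### The arm

A 6-joint arm with a two-finger parallel gripper is mounted at the origin on the work surface. World frame = base frame: x ahead of the robot, y to its left, z up, the work surface at z = 0. Lengths are in mm, angles in rad, forces in N, time in s.
With the tool pointing down it reaches from about 350 to 975 mm from the base axis. Payload 17.4 kg.
Tool frame: the origin (TCP) lies at the very end of the fingers, on their centre line; the grasp point (between the pads) lies behind it (hold_point_z is the z of the grasp point in the tool frame, in mm); z points along the fingers, x is the direction in which the jaws open and shut, and the axes are right-handed (so a half turn about z gives the same grasp; the last joint's range is limited). The gripper opens to 85 mm and grips with 20 to 120 N. Pads are 22 mm wide; open, the fingers measure 114 mm over their backs; the gripper's body (76 mm by 85 mm) begins 54 mm behind the grasp point. The pads swing forward as they close: fully open they stand 13 mm farther back than shut.
Start: joints at [-0.038, 0.116, 1.442, -0, 1.584, -0.038], TCP at [675.006, -0.009, 231.303] pointing down, gripper open.
Joint ranges: [-2.83, 2.83], [-0.83, 2.19], [0.07, 2.5], [-1.14, 4.28], [0.01, 3], [-2.97, 2.97]. Speed limits (rad/s): [1.89, 1.89, 2.22, 3.14, 3.14, 3.14].

### API

Orientations are given as a rotation vector (axis times angle).
In Python, from plant import get_state, camera, calibration, close_job, hold_point_z gives the robot as it stands. The module is installed in compiled form; this text tells all that it offers.
- The arm moves only by the tool servo_tool, never from a script. Its argument "deltas" is a list of rows, each a list of 2 entries, a list of its own where there are three numbers: the shift along the tool's x, y, z in cm, then the turn, a rotation vector about the tool's x, y, z in rad. In form: [[[x, y, z], [ax, ay, az]], ...]. A call has 1 to 10 rows; each row is the pose to reach, as a shift and turn from the pose commanded when the call began, along the tool's axes at that moment; what a row does not reach only later rows make up. A row lasts 1/10 s, in which the tool goes at most 50 mm and 8.59 degrees, less where a joint would pass 70% of its speed; a pose out of reach is approached as far as the arm can. A call with a gripper value outside its range is refused whole. "hand" is the finger opening in cm, from 0 to 8.54, set as the call begins (left out, the last holds). The fingers move at their own pace and stop on an object; "squeeze" is the grip in N (left out, the last holds). Time passes only in rows, so rows that repeat a pose let the fingers close. It gives the time, the measured TCP pose, the force and the opening at its end, in the units of the state.
- get_state(): the state, without advancing time (a new reading comes with each control period).
- camera(name): name is "scene" or "side" or "wrist"; returns (picture, depth): 420x560x3 uint8, red, green, blue; 420x560 float32, mm along the optical axis (not along the pixel's ray), 0 where there is no reading.
- calibration(name): a dict with "intrinsics" (3x3 intrinsics, pixels), "k1" (the pictures are not rectified: a ray, as slopes to the right and down, at radius r is drawn at 1 + k1 r^2 times it, then the intrinsics apply), "cam_to_world" (4x4, takes a point from camera to world coordinates). Camera axes: x right, y down, z forward; pixel columns grow to the right and rows downward; lengths in mm; the calibration is good to about 2 mm. A picture is of the moment at which its call begins: read the wrist's pose just before it. calibration takes no time and is no camera call; for the wrist camera it gives the pose at the moment of the call.
- close_job(): hands the job in, once; it reports no verdict.
The state is a dict: "clock": time; "joints": joint angles; "joint_vel": joint speeds; "effort": joint torques, N m; "tool_pos": TCP position; "eef_rot": TCP orientation; "wrist_force": force on the tool from outside, world axes, zero at the start; "ft_torque": the same for the moment, N m; "gripper_width": finger opening in mm.
Only numpy, scipy, OpenCV 4.12 (cv2) and the standard library are available. Lean on these libraries where they do the work, as an engineer would, in place of code of your own. Each camera call takes 0.05 s, during which the arm holds its last target.

### The job

Raise the hinged tray by its handle until the whole load has tipped out onto the drain grate: the small stoppers drop between the bars into the pan below (nudge off any that balances on a bar) and the two big jars stay on top. Lower the tray gently back flat (do not let it fall), and pick both jars off the grate and set them down, lying and not dropped, in the white drying tray. Leave the stoppers in the pan and everything else on the bench where it is.

Things in the scene. Friction and masses are not known exactly. Their poses are not given: they have to be found in the camera images.
- station: Fixed steel drain station 242 mm wide. Origin on the table under the middle of the grate; x across its two lanes, y from the grate to the tipping tray, z up. Catch pan y = -155 to +115 mm, floor z = 5. Round 5 mm bars along y, clear gaps 34 mm, tops sloping from z = 121 (y = +111) to 84 mm (y = -103). Side walls to z = 145, divider at x = 0 to 135, low end wall (y = -155) to 90 mm.
- lane_a (a point): Fixed point on the centre line of the +x lane, about where a jar's centre comes to rest: station x = +60, y = -75, z = +115 mm. Lane 114 mm wide. Two upright stop posts, 6 mm thick, at station y = -103 mm, 34 mm either side of the centre line, tops at z = 133 mm, stop the jar; between them the lane's middle is free for a finger (62 mm).
- lane_b (a point): The same point of the -x lane: station x = -60, y = -75, z = +115 mm.
- hinge (a point): Fixed point: middle of the tipping tray's hinge axis (parallel to the station's x), at station y = +105, z = +140 mm, level with the tray's floor at its open mouth. The aluminium tray, 236 x 144 mm with 40 mm walls, a middle divider and a 3 mm lip at the mouth, extends to +y from here.
- handle (a point): Middle of the tipping tray's black handle bar: round, 12 mm thick, 122 mm long along the station's x, free to grip from above (tray end wall 54 mm from its surface, nothing below); the bar may turn between the fingers. 204 mm from the hinge along the tray's floor and 30 mm above the floor plane; at station y = +309, z = +170 mm with the tray flat. Turns with the tray.
- tip_tray (a joint): Tilt of the tipping tray in rad: 0 flat, growing as the handle is raised, stop at 1.25. No spring, little friction: it falls if let go. The jars roll out somewhere from 0.1 to 0.55 rad, the stoppers from 0.6 to 1.15 rad.
- drying_tray: White plastic ribbed drying tray, fixed, 230 (x) x 160 (y) x 30 mm high, walls 4 mm, origin at the centre of its underside. Floor 4 mm thick with ribs 3 mm high, 4 mm wide along y every 25 mm (x = -87.5 to +87.5 mm). A jar lying along the ribs settles between two of them, its centre about 31 mm up.
- jar_a_center (a point): Oversize piece: closed amber jar with a white screw cap, 108 mm long, 50 mm in diameter (cap 47 mm), 0.12 kg. Site at its centre; its x axis is the jar's long axis. It starts lying in the tipping tray, along the station's x, one jar in each lane, between the mouth and the stoppers. After tipping it lies across the bars against the stop posts, nearly along the station's x, centre at about station y = -75, z = +115 mm.
- jar_b_center (a point): Oversize piece: closed amber jar with a white screw cap, 108 mm long, 50 mm in diameter (cap 47 mm), 0.12 kg. Site at its centre; its x axis is the jar's long axis. It starts lying in the tipping tray, along the station's x, one jar in each lane, between the mouth and the stoppers. After tipping it lies across the bars against the stop posts, nearly along the station's x, centre at about station y = -75, z = +115 mm.
- stopper_1_center (a point): Undersize piece: black rubber stopper, 22 mm in diameter and 24 mm high, 15 g, point at its centre. Starts standing in the tipping tray, two in each lane; small enough to fall between the bars in any attitude; one that happens to balance on a bar drops at a light nudge sideways.
- stopper_2_center (a point): Undersize piece: black rubber stopper, 22 mm in diameter and 24 mm high, 15 g, point at its centre. Starts standing in the tipping tray, two in each lane; small enough to fall between the bars in any attitude; one that happens to balance on a bar drops at a light nudge sideways.
- stopper_3_center (a point): Undersize piece: black rubber stopper, 22 mm in diameter and 24 mm high, 15 g, point at its centre. Starts standing in the tipping tray, two in each lane; small enough to fall between the bars in any attitude; one that happens to balance on a bar drops at a light nudge sideways.
- stopper_4_center (a point): Undersize piece: black rubber stopper, 22 mm in diameter and 24 mm high, 15 g, point at its centre. Starts standing in the tipping tray, two in each lane; small enough to fall between the bars in any attitude; one that happens to balance on a bar drops at a light nudge sideways.
- reagent_bottle: Bystander: amber bottle 72 mm in diameter, 150 mm tall; leave alone.
- beaker: Bystander: glass beaker 72 mm in diameter, 85 mm tall; leave alone.
- bottle_brush: Bystander: brush 200 mm long lying on the table; leave alone.
- tip_box: Bystander: closed green plastic box 85 x 120 x 55 mm; leave alone.
- dish_stack: Bystander: clear plastic dish stack 90 mm in diameter, 45 mm tall; leave alone.
- timer: Bystander: grey timer 70 x 70 x 25 mm; leave alone.
There are look-alikes about, which are no part of the job. What is shaped like the part that bears jar_a_center but green, red or yellow is not meant.

How it is judged:
By the outcome, as a careful person would: the job done as asked, in the order asked, and still so for the second after the job is handed in, with the robot touching nothing.
It also fails if it takes over 72 s, if anything falls off the work surface, if the arm or the gripper's body presses on something with over 40 N, if the wrist force passes 120 N, or if a joint passes its speed limit or range.

## Working session

There is one attempt and no reset: what is moved stays moved. The work goes in short steps, Python scripts to look and compute and a tool call to move; the robot and the scene stay as the last step left them, time stands still between calls to the robot, and variables do not carry over. Pictures are saved under pics/ and viewed, and the job is handed in when it is done.

Besides the shell and the picture viewer there is one more tool, called in YAML: its name, and indented under it one key for each argument. servo_tool: Moves the arm, as the interface text tells. Its arguments: {"type":"object","properties":{"deltas":{"type":"array"},"hand":{"type":"number"},"squeeze":{"type":"number"}},"required":["deltas"]}

```bash
mkdir -p pics; ls; python3 - <<'E'
from plant import *
import cv2,numpy as np
print(get_state()); print(hold_point_z() if callable(hold_point_z) else hold_point_z)
for n in("scene","side","wrist"):
    c=calibration(n);p,d=camera(n)
    cv2.imwrite(f"pics/{n}0.png",p[:,:,::-1]);np.savez(f"pics/{n}0.npz",p=p,d=d,K=c["intrinsics"],k1=c["k1"],T=c["cam_to_world"])
    print(n,np.round(c["intrinsics"],1).tolist(),c["k1"],np.round(c["cam_to_world"],3).tolist())
E
```

```text
pics
{'clock': 0.0, 'joints': array([-3.78435250e-02,  1.16460040e-01,  1.44230981e+00, -8.98592670e-06,
        1.58401462e+00, -3.77883651e-02]), 'joint_vel': array([ 0.00024412,  0.00066599, -0.0002186 ,  0.00139717, -0.00040346,
       -0.00173156]), 'effort': array([-3.01628024e-03, -7.32023120e+01, -6.32483125e+01, -3.67824050e-04,
        6.55109907e-03, -4.52531231e-05]), 'tool_pos': array([ 6.74786439e+02, -3.28292052e-02,  2.30552015e+02]), 'eef_rot': array([-3.14155601e+00,  8.68222403e-05,  1.87127698e-03]), 'wrist_force': array([-0.48153283,  0.20994945,  0.58698369]), 'ft_torque': array([-0.05063091,  0.00258168, -0.00610643]), 'gripper_width': 85.65870921907748}
-18.700000000000003
scene [[481.8, 0.0, 276.6], [0.0, 481.8, 201.4], [0.0, 0.0, 1.0]] -0.10061012388500722 [[-0.227, 0.603, -0.765, 1660.015], [0.974, 0.147, -0.173, 394.353], [0.008, -0.784, -0.62, 1055.931], [0.0, 0.0, 0.0, 1.0]]
side [[417.3, 0.0, 281.2], [0.0, 417.3, 207.4], [0.0, 0.0, 1.0]] 0.014570077801783134 [[-0.833, -0.377, 0.404, 10.868], [-0.553, 0.582, -0.596, 892.94], [-0.011, -0.721, -0.693, 1025.431], [0.0, 0.0, 0.0, 1.0]]
wrist [[331.7, 0.0, 279.1], [0.0, 331.7, 214.1], [0.0, 0.0, 1.0]] -0.053894145174056 [[1.0, 0.001, -0.001, 675.956], [0.0, -0.944, -0.329, 85.739], [-0.001, 0.329, -0.944, 373.306], [0.0, 0.0, 0.0, 1.0]]
```

View pics/scene0.png

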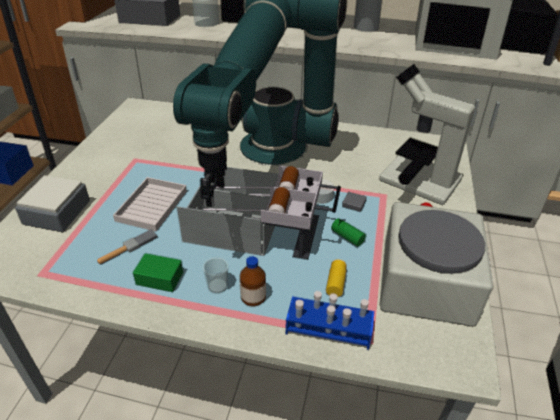

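View pics/side0.png

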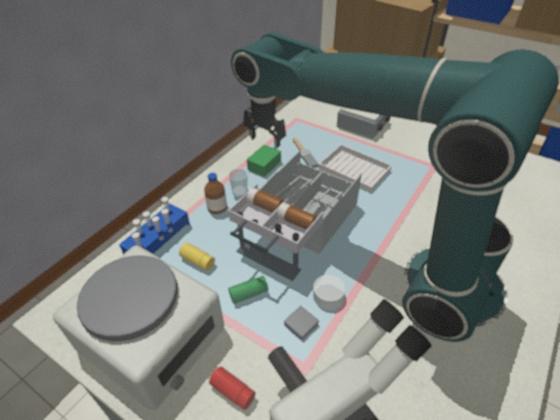

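View pics/wrist0.png

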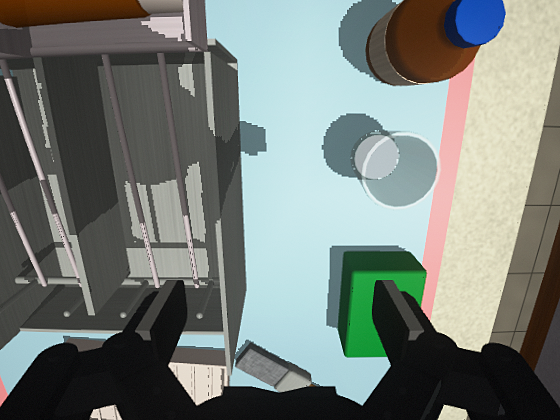

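The two amber jars lie in the tipping tray, at scene px (290,180) and (280,202). The green (348,232) and yellow (336,277) jars and the red one (side px 232,387) are decoys. The drying tray is at scene px (152,203). Next I'll take the geometry.

```bash
cat > h.py <<'E'
import numpy as np,cv2
def load(n):
    z=np.load(f"pics/{n}.npz");return z
def undist(uv,K,k1):
    uv=np.atleast_2d(np.asarray(uv,float))
    D=np.array([k1,0,0,0,0])
    return cv2.undistortPoints(uv[:,None],K,D)[:,0]
def rays(uv,z):
    s=undist(uv,z["K"],float(z["k1"]));T=z["T"]
    d=np.c_[s,np.ones(len(s))]@T[:3,:3].T
    return T[:3,3],d
def onplane(uv,h,z):
    o,d=rays(uv,z);t=(h-o[2])/d[:,2];return o+t[:,None]*d
def cloud(z):
    h,w=z["d"].shape;v,u=np.mgrid[:h,:w]
    o,d=rays(np.c_[u.ravel(),v.ravel()],z)
    return (o+d*z["d"].reshape(-1,1)).reshape(h,w,3)
def proj(P,z):
    T=np.linalg.inv(z["T"]);P=np.atleast_2d(P)@T[:3,:3].T+T[:3,3]
    return cv2.projectPoints(P[:,None],np.zeros(3),np.zeros(3),z["K"],np.array([float(z["k1"]),0,0,0,0]))[0][:,0]
def snap(cn,name):
    from plant import camera,calibration
    c=calibration(cn);p,d=camera(cn)
    cv2.imwrite(f"pics/{name}.png",p[:,:,::-1]);np.savez(f"pics/{name}.npz",p=p,d=d,K=c["intrinsics"],k1=c["k1"],T=c["cam_to_world"])
E
python3 - <<'E'
from h import *
a=load("scene0");b=load("side0")
cv2.imwrite("pics/c1.png",cv2.resize(a["p"][150:270,100:380,::-1],None,fx=2.85,fy=2.85,interpolation=2))
cv2.imwrite("pics/c2.png",cv2.resize(b["p"][130:300,210:400,::-1],None,fx=3.5,fy=3.5,interpolation=2))
C=cloud(a)
for uv in[(152,203),(290,180),(280,202),(335,200),(265,275)]:print(uv,C[uv[1],uv[0]].round())
C=cloud(b)
for uv in[(355,168),(265,200),(300,215),(270,260)]:print(uv,C[uv[1],uv[0]].round())
E
```

```text
(152, 203) [ 473. -323.    2.]
(290, 180) [474. 168. 187.]
(280, 202) [589. 163. 187.]
(335, 200) [526. 316. 176.]
(265, 275) [793. 169.  94.]
(355, 168) [ 487. -327.    4.]
(265, 200) [559. 170. 185.]
(300, 215) [437. 170. 188.]
(270, 260) [502. 234.   9.]
```

View pics/c1.png

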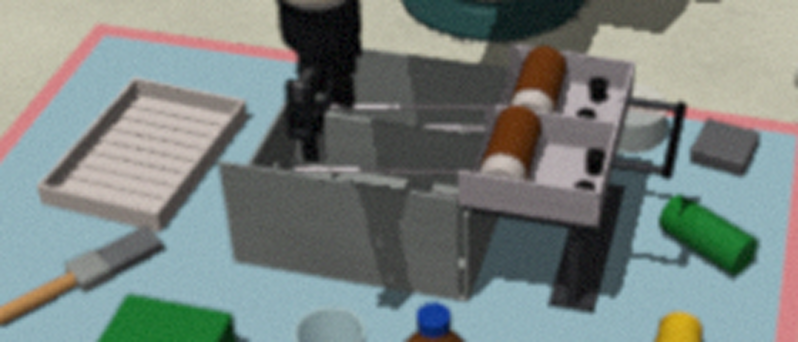

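View pics/c2.png

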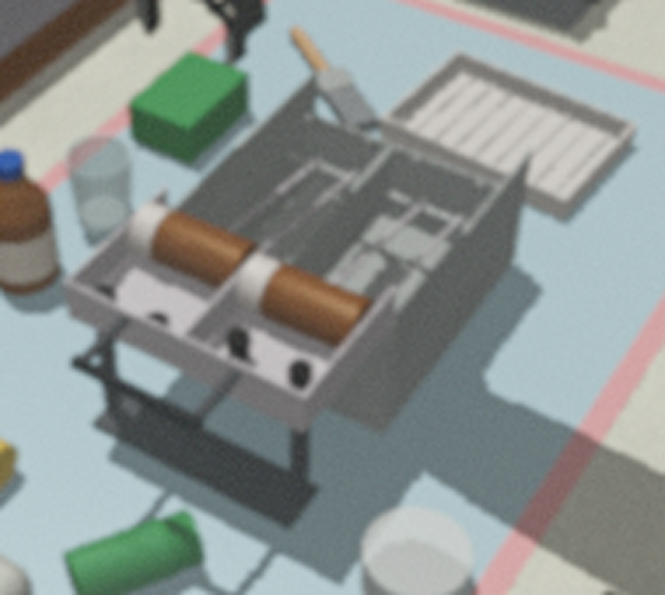

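```bash
python3 - <<'E'
from h import *
H=onplane([(339.3,186.8),(334.4,210.3)],170,load("scene0"));print("handle scene",H.round(1))
# side: crop handle ends
H2=onplane([(210+80/3.5,130+362/3.5),(210+290/3.5,130+450/3.5)],170,load("side0"));print(H2.round(1))
for n in("scene0","side0"):
    z=load(n);C=cloud(z).reshape(-1,3);col=z["p"].reshape(-1,3).astype(int)
    m=(abs(C[:,0]-530)<200)&(abs(C[:,1]-20)<300)
    for lo,hi,ya,yb,t in((172,185,80,280,"rim"),(140,148,-170,95,"wall"),(25,33,-480,-200,"dry"),(160,182,290,360,"handle")):
        k=m&(C[:,2]>lo)&(C[:,2]<hi)&(C[:,1]>ya)&(C[:,1]<yb)
        if t=="dry":k=(abs(C[:,0]-500)<200)&(C[:,2]>lo)&(C[:,2]<hi)&(C[:,1]>-480)&(C[:,1]<-190)
        P=C[k]
        if len(P)>5:
            r=cv2.minAreaRect(P[:,:2].astype(np.float32));print(n,t,len(P),np.round(r[0],1),np.round(r[1],1),round(r[2],2), P.min(0).round(), P.max(0).round())
E
```

```text
handle scene [[450.2 319.7 170. ]
 [567.9 320.3 170. ]]
[[564.8 317.2 170. ]
 [377.1 301.8 170. ]]
scene0 rim 718 [511.4 196.2] [165.1 245.5] 89.26 [389. 114. 172.] [635. 279. 185.]
scene0 wall 249 [513.1 -25.8] [236.2 252.3] 89.43 [ 388. -145.  140.] [639.  93. 148.]
scene0 dry 299 [ 486.5 -318. ] [166.3 238.8] 86.1 [ 362. -408.   25.] [ 608. -231.   33.]
scene0 handle 121 [511.8 305.3] [ 29.6 123.4] 89.78 [450. 290. 164.] [574. 320. 179.]
side0 rim 867 [509.9 197.4] [239.  165.2] 0.82 [391. 113. 172.] [630. 279. 185.]
side0 wall 190 [511.1 -26.6] [245.  238.6] 0.51 [ 389. -145.  140.] [634.  94. 148.]
side0 dry 244 [ 528.1 -320.3] [169.2 315.7] 85.73 [ 367. -406.   25.] [ 688. -228.   32.]
side0 handle 116 [508.2 306.3] [118.7  29.5] 1.14 [449. 291. 168.] [568. 320. 181.]
```

```bash
python3 - <<'E'
from h import *
for n in("scene0","side0"):
    z=load(n);C=cloud(z).reshape(-1,3)
    def sel(x0,x1,y0,y1,z0,z1):return C[(C[:,0]>x0)&(C[:,0]<x1)&(C[:,1]>y0)&(C[:,1]<y1)&(C[:,2]>z0)&(C[:,2]<z1)]
    for nm,a,ax in(("wallL",(375,405,-170,95,141,148),0),("wallR",(615,645,-170,95,141,148),0),("div",(495,530,-170,70,130,138),0),("bar",(455,570,305,330,160,185),1)):
        P=sel(*a)
        if len(P)<6:print(n,nm,len(P));continue
        o=1-ax;f=np.polyfit(P[:,o],P[:,ax],1);print(n,nm,len(P),"slope",f[0].round(4),"mean",P.mean(0).round(1),"minmax",P.min(0).round(),P.max(0).round())
    # drying tray corners via white mask
    k=cv2.inRange(cv2.cvtColor(z["p"],cv2.COLOR_RGB2HSV),(0,0,90),(30,60,255))
    Cc=cloud(z);k[(abs(Cc[...,0]-500)>170)|(Cc[...,1]<-450)|(Cc[...,1]>-190)|(Cc[...,2]<1)|(Cc[...,2]>40)]=0
    cs=cv2.findContours(k,0,1)[0];c=max(cs,key=cv2.contourArea);ap=cv2.approxPolyDP(c,6,True)[:,0];print(n,ap.tolist())
    print(onplane(ap,30,z).round(1)[:,:2].tolist())
E
```

```text
scene0 wallL 76 slope -0.0031 mean [394.4  11.6 144.2] minmax [388. -63. 141.] [400.  93. 148.]
scene0 wallR 139 slope 0.0015 mean [632.4 -24.3 144. ] minmax [ 626. -145.  141.] [639.  91. 148.]
scene0 div 103 slope 0.0009 mean [ 5.135e+02 -5.000e-01  1.338e+02] minmax [505. -70. 130.] [522.  70. 138.]
scene0 bar 109 slope 0.0096 mean [517.  317.5 173.8] minmax [456. 307. 164.] [570. 324. 179.]
scene0 [[184, 185], [146, 178], [114, 218], [154, 230]]
[[380.9, -235.9], [373.3, -388.7], [608.6, -394.4], [631.5, -239.3]]
side0 wallL 90 slope -0.0048 mean [391.7 -16.6 144.6] minmax [ 389. -144.  141.] [395.  91. 148.]
side0 wallR 90 slope -0.0025 mean [629.1 -18.3 144.4] minmax [ 624. -145.  141.] [634.  94. 148.]
side0 div 85 slope -0.0013 mean [510.1  -9.3 134.2] minmax [506. -92. 130.] [517.  69. 138.]
side0 bar 176 slope -0.0093 mean [511.9 320.7 174.3] minmax [455. 305. 166.] [570. 327. 181.]
side0 [[319, 164], [351, 181], [361, 171], [368, 190], [390, 167], [343, 146]]
[[602.2, -243.1], [453.4, -218.9], [448.1, -291.4], [379.9, -207.0], [366.3, -372.7], [579.2, -397.7]]
```

servo_tool:
  deltas:
    - [[-1.6,-3.1,-0.5],[0,0,-0.15]]
    - [[-3.2,-6.2,-1.0],[0,0,-0.3]]
    - [[-4.9,-9.4,-1.5],[0,0,-0.45]]
    - [[-6.5,-12.6,-2.0],[0,0,-0.6]]
    - [[-8.2,-15.8,-2.5],[0,0,-0.75]]
    - [[-9.8,-19.0,-3.0],[0,0,-0.9]]
    - [[-11.4,-22.1,-3.0],[0,0,-1.05]]
    - [[-13.1,-25.3,-3.0],[0,0,-1.2]]
    - [[-14.7,-28.5,-3.0],[0,0,-1.35]]
    - [[-16.4,-31.6,-3.0],[0,0,-1.5]]
  hand: 4.0

```text
clock: 1.15
tool_pos: [510.1, 317.2, 261.1]
eef_rot: [-2.292, -2.148, 0.0]
wrist_force: [-0.4, 0.7, -0.1]
gripper_width: 40.2
```

servo_tool:
  deltas:
    - [[0,0,0],[0,0,-0.071]]
    - [[0,0,0],[0,0,-0.071]]
    - [[0,0,0],[0,0,-0.071]]

```text
clock: 1.45
tool_pos: [511.1, 315.7, 261.2]
eef_rot: [2.224, 2.219, -0.0]
wrist_force: [0.4, -0.2, -0.2]
gripper_width: 40.0
```

```bash
python3 - <<'E'
from h import *
from plant import get_state
s=get_state();print(s["clock"],s["tool_pos"],s["eef_rot"],s["gripper_width"])
snap("wrist","w1");z=load("w1")
C=cloud(z).reshape(-1,3)
P=C[(C[:,0]>440)&(C[:,0]<580)&(C[:,1]>290)&(C[:,1]<345)&(C[:,2]>150)&(C[:,2]<185)]
print(len(P),P.min(0),P.max(0))
P=P[P[:,1]>305]
if len(P):print(np.polyfit(P[:,0],P[:,1],1),P.mean(0),P[:,2].max())
E
```

```text
1.45 [511.1190988  315.73350247 261.16332728] [ 2.22406627e+00  2.21871058e+00 -3.55962398e-04] 39.969547095320536
3428 [449.2389336  290.02008132 166.89805391] [571.24299856 326.10037514 178.16396179]
[7.56642663e-03 3.14689921e+02] [504.86081092 318.50991337 174.71663645] 178.16396179434295
```

View pics/w1.png

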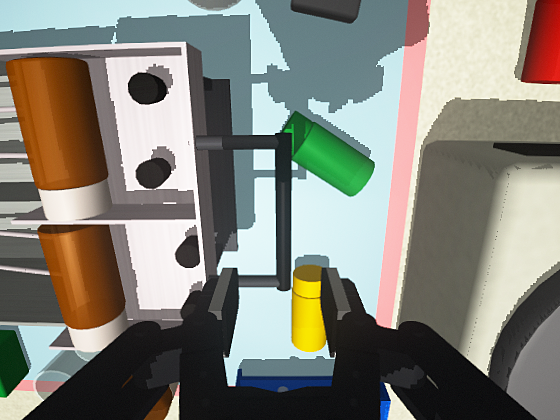

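The handle bar runs down px x≈283, from y≈133 to 290. Its centre is about (510, 318.7, 170). The green and yellow jars beside it are decoys. I'll descend and grip.

servo_tool:
  deltas:
    - [[0.1,0,2.5],[0,0,0]]
    - [[0.2,0,5],[0,0,0]]
    - [[0.3,0,7.5],[0,0,0]]
    - [[0.3,0,9.5],[0,0,0]]
    - [[0.3,0,11.0],[0,0,0]]
    - [[0.3,0,11.0],[0,0,0]]

```text
clock: 2.1
tool_pos: [510.6, 318.2, 149.2]
eef_rot: [-2.223, -2.219, 0.004]
wrist_force: [0.3, -0.3, 0.5]
gripper_width: 39.7
```

servo_tool:
  deltas:
    - [[0,0,0],[0,0,0]]
    - [[0,0,0],[0,0,0]]
    - [[0,0,0],[0,0,0]]
    - [[0,0,0],[0,0,0]]
    - [[0,0,0],[0,0,0]]
    - [[0,0,0],[0,0,0]]
  hand: 0.0
  squeeze: 40

```text
clock: 2.7
tool_pos: [511.5, 318.7, 152.8]
eef_rot: [2.221, 2.22, 0.002]
wrist_force: [-0.2, -5.7, 3.9]
gripper_width: 10.6
```

```bash
python3 - <<'E'
import numpy as np
p=lambda t:np.array([204*np.cos(t)-30*np.sin(t),-(204*np.sin(t)+30*np.cos(t))])/10
def call(ts,t0):print(t0,[[[round(float(v),2) if i!=1 else 0 for i,v in enumerate([ (p(t)-p(t0))[0],0,(p(t)-p(t0))[1]])],[0,0,0]] for t in ts])
for a,b in((0,.2),(.2,.4),(.4,.6),(.6,.8),(.8,1.0),(1.0,1.2)):call(np.linspace(a,b,11)[1:],a)
E
```

```text
0 [[[-0.06, 0, -0.41], [0, 0, 0]], [[-0.14, 0, -0.81], [0, 0, 0]], [[-0.22, 0, -1.22], [0, 0, 0]], [[-0.3, 0, -1.62], [0, 0, 0]], [[-0.4, 0, -2.02], [0, 0, 0]], [[-0.51, 0, -2.42], [0, 0, 0]], [[-0.62, 0, -2.82], [0, 0, 0]], [[-0.74, 0, -3.21], [0, 0, 0]], [[-0.87, 0, -3.6], [0, 0, 0]], [[-1.0, 0, -3.99], [0, 0, 0]]]
0.2 [[[-0.14, 0, -0.39], [0, 0, 0]], [[-0.3, 0, -0.77], [0, 0, 0]], [[-0.45, 0, -1.15], [0, 0, 0]], [[-0.62, 0, -1.53], [0, 0, 0]], [[-0.8, 0, -1.9], [0, 0, 0]], [[-0.98, 0, -2.27], [0, 0, 0]], [[-1.17, 0, -2.64], [0, 0, 0]], [[-1.36, 0, -3.0], [0, 0, 0]], [[-1.57, 0, -3.36], [0, 0, 0]], [[-1.78, 0, -3.71], [0, 0, 0]]]
0.4 [[[-0.22, 0, -0.35], [0, 0, 0]], [[-0.44, 0, -0.7], [0, 0, 0]], [[-0.67, 0, -1.04], [0, 0, 0]], [[-0.91, 0, -1.37], [0, 0, 0]], [[-1.16, 0, -1.71], [0, 0, 0]], [[-1.41, 0, -2.03], [0, 0, 0]], [[-1.67, 0, -2.35], [0, 0, 0]], [[-1.93, 0, -2.67], [0, 0, 0]], [[-2.2, 0, -2.98], [0, 0, 0]], [[-2.48, 0, -3.29], [0, 0, 0]]]
0.6 [[[-0.28, 0, -0.3], [0, 0, 0]], [[-0.57, 0, -0.59], [0, 0, 0]], [[-0.87, 0, -0.88], [0, 0, 0]], [[-1.17, 0, -1.17], [0, 0, 0]], [[-1.47, 0, -1.44], [0, 0, 0]], [[-1.78, 0, -1.71], [0, 0, 0]], [[-2.1, 0, -1.98], [0, 0, 0]], [[-2.42, 0, -2.23], [0, 0, 0]], [[-2.75, 0, -2.48], [0, 0, 0]], [[-3.08, 0, -2.73], [0, 0, 0]]]
0.8 [[[-0.34, 0, -0.24], [0, 0, 0]], [[-0.68, 0, -0.47], [0, 0, 0]], [[-1.02, 0, -0.69], [0, 0, 0]], [[-1.38, 0, -0.91], [0, 0, 0]], [[-1.73, 0, -1.12], [0, 0, 0]], [[-2.09, 0, -1.32], [0, 0, 0]], [[-2.45, 0, -1.52], [0, 0, 0]], [[-2.82, 0, -1.71], [0, 0, 0]], [[-3.19, 0, -1.89], [0, 0, 0]], [[-3.56, 0, -2.06], [0, 0, 0]]]
1.0 [[[-0.38, 0, -0.17], [0, 0, 0]], [[-0.76, 0, -0.32], [0, 0, 0]], [[-1.14, 0, -0.48], [0, 0, 0]], [[-1.53, 0, -0.62], [0, 0, 0]], [[-1.92, 0, -0.75], [0, 0, 0]], [[-2.31, 0, -0.88], [0, 0, 0]], [[-2.7, 0, -1.0], [0, 0, 0]], [[-3.1, 0, -1.11], [0, 0, 0]], [[-3.5, 0, -1.22], [0, 0, 0]], [[-3.9, 0, -1.31], [0, 0, 0]]]
```

servo_tool:
  deltas:
    - [[-0.06,0,-0.4],[0,0,0]]
    - [[-0.14,0,-0.8],[0,0,0]]
    - [[-0.22,0,-1.2],[0,0,0]]
    - [[-0.3,0,-1.6],[0,0,0]]
    - [[-0.4,0,-2.0],[0,0,0]]
    - [[-0.5,0,-2.4],[0,0,0]]
    - [[-0.6,0,-2.8],[0,0,0]]
    - [[-0.75,0,-3.2],[0,0,0]]
    - [[-0.87,0,-3.6],[0,0,0]]
    - [[-1.0,0,-4.0],[0,0,0]]

```text
clock: 3.7
tool_pos: [511.5, 309.2, 192.1]
eef_rot: [2.221, 2.221, 0.003]
wrist_force: [6.0, 0.7, -4.8]
gripper_width: 10.7
```

servo_tool:
  deltas:
    - [[-0.14,0,-0.4],[0,0,0]]
    - [[-0.3,0,-0.8],[0,0,0]]
    - [[-0.45,0,-1.15],[0,0,0]]
    - [[-0.6,0,-1.5],[0,0,0]]
    - [[-0.8,0,-1.9],[0,0,0]]
    - [[-1.0,0,-2.3],[0,0,0]]
    - [[-1.2,0,-2.65],[0,0,0]]
    - [[-1.4,0,-3.0],[0,0,0]]
    - [[-1.6,0,-3.35],[0,0,0]]
    - [[-1.8,0,-3.7],[0,0,0]]

```text
clock: 4.7
tool_pos: [511.5, 292.1, 229.9]
eef_rot: [-2.22, -2.222, -0.007]
wrist_force: [5.8, 7.9, -0.5]
gripper_width: 10.6
```

```bash
python3 - <<'E'
from h import *
snap("side","s2");a=load("s2")
cv2.imwrite("pics/s2c.png",cv2.resize(a["p"][120:310,200:420,::-1],None,fx=3,fy=3,interpolation=2))
E
```

```text
(no output)
```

View pics/s2c.png

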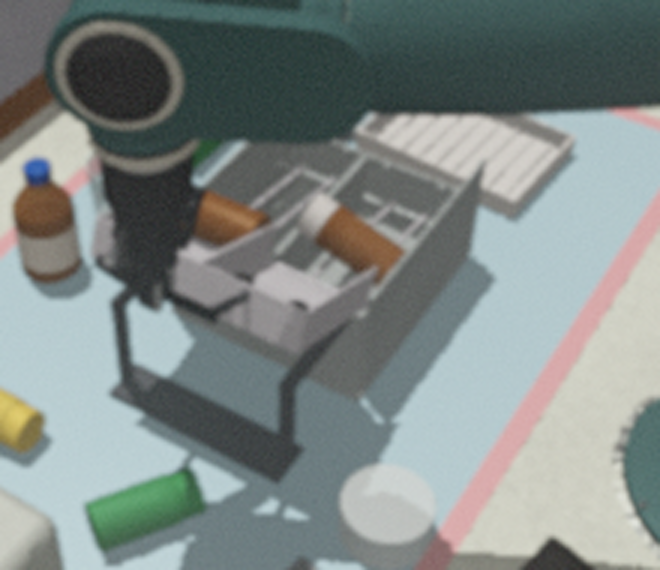

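The tray is tilting and both jars are rolling at its mouth, at crop px (230,215) and (350,235). I'll continue.

servo_tool:
  deltas:
    - [[-0.2,0,-0.35],[0,0,0]]
    - [[-0.4,0,-0.7],[0,0,0]]
    - [[-0.65,0,-1.05],[0,0,0]]
    - [[-0.9,0,-1.4],[0,0,0]]
    - [[-1.15,0,-1.7],[0,0,0]]
    - [[-1.4,0,-2.05],[0,0,0]]
    - [[-1.65,0,-2.35],[0,0,0]]
    - [[-1.9,0,-2.65],[0,0,0]]
    - [[-2.2,0,-3.0],[0,0,0]]
    - [[-2.5,0,-3.3],[0,0,0]]

```text
clock: 5.75
tool_pos: [511.7, 267.8, 264.0]
eef_rot: [-2.219, -2.222, -0.011]
wrist_force: [6.1, 15.3, 8.6]
gripper_width: 10.4
```

servo_tool:
  deltas:
    - [[-0.28,0,-0.3],[0,0,0]]
    - [[-0.57,0,-0.6],[0,0,0]]
    - [[-0.87,0,-0.9],[0,0,0]]
    - [[-1.17,0,-1.17],[0,0,0]]
    - [[-1.47,0,-1.45],[0,0,0]]
    - [[-1.8,0,-1.7],[0,0,0]]
    - [[-2.1,0,-2.0],[0,0,0]]
    - [[-2.4,0,-2.25],[0,0,0]]
    - [[-2.75,0,-2.5],[0,0,0]]
    - [[-3.1,0,-2.7],[0,0,0]]

```text
clock: 6.75
tool_pos: [511.7, 237.1, 292.2]
eef_rot: [-2.219, -2.223, -0.014]
wrist_force: [4.0, 18.1, 18.5]
gripper_width: 10.6
```

```bash
python3 - <<'E'
import numpy as np
from scipy.optimize import least_squares
P=np.array([(318.7,152.8),(309.2,192.1),(292.1,229.9),(267.8,264),(237.1,292.2)])
for fixed in(1,0):
    f=lambda q:np.hypot(P[:,0]-q[0],P[:,1]-q[1])-(206.2 if fixed else q[2])
    r=least_squares(f,[114,121,206]);c=r.x[:2];R=206.2 if fixed else r.x[2];print(r.x,r.fun)
    a=np.arctan2(P[:,1]-c[1],P[:,0]-c[0]);print(a-np.arctan2(30,204))
    for t in(.8,.85,.9,.95,1,1.05,1.1,1.15,1.2):print(t,(c+R*np.array([np.cos(t+.146),np.sin(t+.146)])).round(1))
E
```

```text
[113.8701649 126.6999283 206.       ] [ 0.2860167  -0.21234537 -0.24823642  0.06609955  0.1392013 ]
[-0.01927207  0.17707449  0.37884393  0.58234601  0.78475383]
0.8 [234.5 293.9]
0.85 [226.  299.8]
0.9 [217.2 305.2]
0.95 [208.1 310.1]
1 [198.9 314.6]
1.05 [189.4 318.6]
1.1 [179.7 322.1]
1.15 [169.8 325.2]
1.2 [159.8 327.7]
[109.1378499  123.93456277 211.47304351] [ 0.06775214 -0.11696781 -0.04025925  0.16817313 -0.07869821]
[-0.00913193  0.18237267  0.37894717  0.57721306  0.77461075]
0.8 [232.8 295.5]
0.85 [224.1 301.4]
0.9 [215.1 306.9]
0.95 [205.8 312. ]
1 [196.3 316.6]
1.05 [186.6 320.7]
1.1 [176.6 324.4]
1.15 [166.5 327.5]
1.2 [156.3 330.1]
```

servo_tool:
  deltas:
    - [[-0.35,0,-0.8],[0,0,0]]
    - [[-0.7,0,-1.05],[0,0,0]]
    - [[-1.05,0,-1.3],[0,0,0]]
    - [[-1.4,0,-1.5],[0,0,0]]
    - [[-1.75,0,-1.7],[0,0,0]]
    - [[-2.1,0,-1.9],[0,0,0]]
    - [[-2.5,0,-2.1],[0,0,0]]
    - [[-2.85,0,-2.3],[0,0,0]]
    - [[-3.2,0,-2.5],[0,0,0]]
    - [[-3.6,0,-2.65],[0,0,0]]

```text
clock: 7.75
tool_pos: [511.6, 199.2, 315.8]
eef_rot: [2.221, 2.221, 0.004]
wrist_force: [8.8, 2.5, -0.2]
gripper_width: 10.5
```

servo_tool:
  deltas:
    - [[-0.38,0,-0.17],[0,0,0]]
    - [[-0.76,0,-0.32],[0,0,0]]
    - [[-1.14,0,-0.48],[0,0,0]]
    - [[-1.53,0,-0.62],[0,0,0]]
    - [[-1.92,0,-0.75],[0,0,0]]
    - [[-2.3,0,-0.88],[0,0,0]]
    - [[-2.7,0,-1.0],[0,0,0]]
    - [[-3.1,0,-1.1],[0,0,0]]
    - [[-3.5,0,-1.2],[0,0,0]]
    - [[-3.9,0,-1.3],[0,0,0]]

```text
clock: 8.75
tool_pos: [511.6, 160.3, 329.2]
eef_rot: [2.22, 2.221, 0.005]
wrist_force: [8.1, 3.0, 1.2]
gripper_width: 10.4
```

```bash
python3 - <<'E'
from h import *
snap("side","s3");a=load("s3")
cv2.imwrite("pics/s3c.png",cv2.resize(a["p"][120:310,200:420,::-1],None,fx=2,fy=2,interpolation=2))
snap("scene","a3");a=load("a3")
cv2.imwrite("pics/a3c.png",cv2.resize(a["p"][130:270,140:380,::-1],None,fx=2.5,fy=2.5,interpolation=2))
E
```

```text
(no output)
```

View pics/s3c.png

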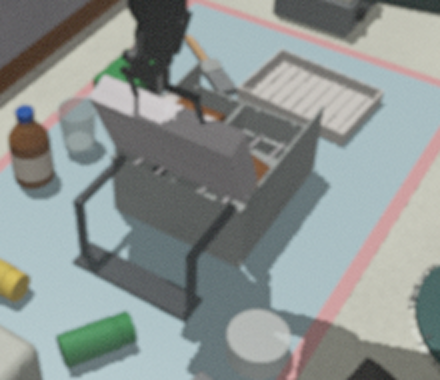

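View pics/a3c.png

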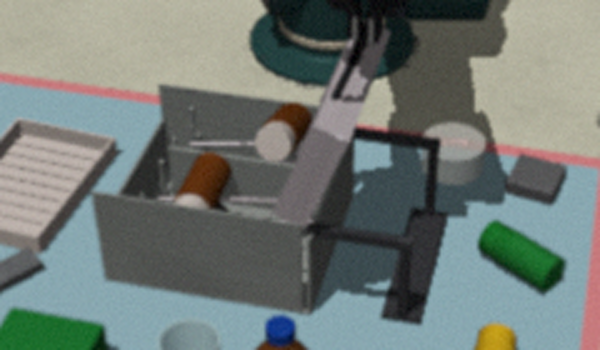

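The jar in the near lane is at crop px (205,178). The far-lane jar is higher on the grate at (285,130). I'll wait and check whether they're still rolling.

servo_tool:
  deltas:
    - [[0,0,0],[0,0,0]]
    - [[0,0,0],[0,0,0]]
    - [[0,0,0],[0,0,0]]
    - [[0,0,0],[0,0,0]]
    - [[0,0,0],[0,0,0]]

```text
clock: 9.35
tool_pos: [511.6, 160.4, 329.2]
eef_rot: [2.22, 2.221, 0.005]
wrist_force: [6.8, 2.7, 2.4]
gripper_width: 10.5
```

```bash
python3 - <<'E'
from h import *
snap("wrist","w4")
snap("scene","a4");a=load("a4")
cv2.imwrite("pics/a4c.png",cv2.resize(a["p"][160:260,170:310,::-1],None,fx=4,fy=4,interpolation=2))
E
```

```text
(no output)
```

View pics/w4.png

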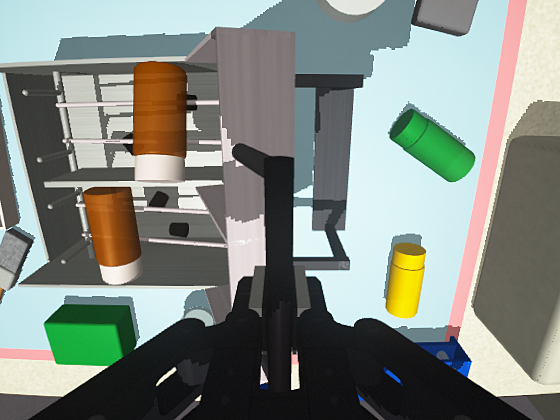

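View pics/a4c.png

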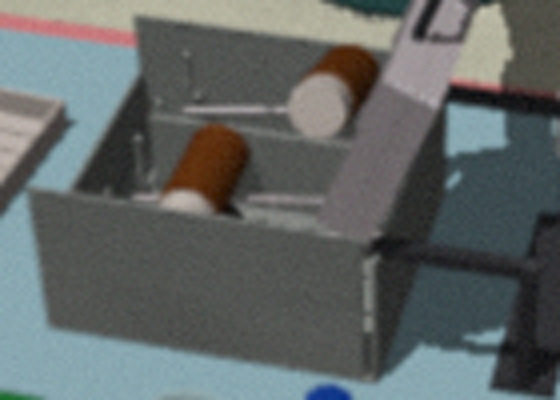

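```bash
cat >> h.py <<'E'
def look(n):
    z=load(n);C=cloud(z);hsv=cv2.cvtColor(z["p"],cv2.COLOR_RGB2HSV)
    m=cv2.inRange(hsv,(3,140,50),(18,255,255));X=C[...,0];Y=C[...,1]
    m[(abs(X-511)>125)|(Y<-170)|(Y>200)|(C[...,2]<60)|(C[...,2]>200)]=0
    nn,l,s,c=cv2.connectedComponentsWithStats(m)
    for i in range(1,nn):
        if s[i,4]>60:
            P=C[l==i];k=P[P[:,2]>P[:,2].max()-6]
            print(n,"jar",c[i].round(),s[i,4],"mean",P.mean(0).round(1),"top",k.mean(0).round(1),P.min(0).round(),P.max(0).round())
    b=((z["p"].max(2)<45)&(abs(X-511)<115)&(Y>-145)&(Y<110)&(C[...,2]<150)).astype(np.uint8)
    nn,l,s,c=cv2.connectedComponentsWithStats(b)
    for i in range(1,nn):
        if s[i,4]>25:
            P=C[l==i];print(n,"dark",c[i].round(),s[i,4],np.median(P,0).round(1),P[:,2].max().round())
E
python3 -c "
from h import *
for n in('a3','a4','w4'):look(n)
z=load('w4');cv2.imwrite('pics/w4c.png',cv2.resize(z['p'][50:290,0:240,::-1],None,fx=2.5,fy=2.5))"
```

```text
a3 jar [257. 176.] 93 mean [438.1  51.8 158. ] top [463.9  46.9 169.7] [403.  29. 138.] [474.  66. 173.]
a3 jar [222. 200.] 229 mean [564.7 -24.6 140.8] top [566.9 -30.6 146.6] [522. -48. 127.] [605.  -6. 152.]
a3 dark [228. 207.] 27 [561.   -6.8 121.8] 132.0
a4 jar [256. 176.] 90 mean [439.   51.5 158.9] top [464.4  44.6 170.8] [400.  30. 137.] [478.  67. 174.]
a4 jar [222. 200.] 220 mean [564.5 -24.8 140.8] top [565.1 -30.8 146. ] [524. -49. 125.] [605.  -7. 150.]
w4 jar [159. 109.] 4789 mean [436.1  51.7 156.6] top [467.   46.4 171.1] [394.  24. 123.] [483.  71. 175.]
w4 jar [112. 225.] 3574 mean [557.7 -20.9 137.4] top [560.3 -27.5 143.6] [520. -89.  71.] [613.  -3. 147.]
w4 dark [191.  97.] 52 [425.3  48.7  21.6] 132.0
w4 dark [191. 107.] 55 [437.6  48.7  22.1] 135.0
w4 dark [128. 136.] 37 [474.6 -40.9  21.9] 26.0
w4 dark [129. 147.] 53 [488.4 -41.2  24.3] 27.0
w4 dark [159. 200.] 202 [564.   -9.1  22.3] 28.0
w4 dark [179. 229.] 235 [608.4  15.5  22.8] 27.0
```

View pics/w4c.png

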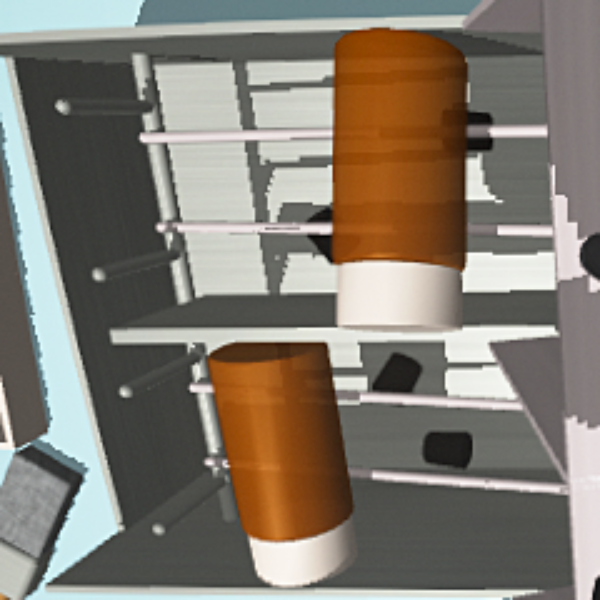

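```bash
cat >> h.py <<'E'
def jaraxis(n,box,verbose=True):
    """fit cylinder r=25 to amber pixels in box (x0,x1,y0,y1)"""
    from scipy.optimize import least_squares
    z=load(n);C=cloud(z);hsv=cv2.cvtColor(z["p"],cv2.COLOR_RGB2HSV)
    m=cv2.inRange(hsv,(3,140,50),(18,255,255))>0
    m=cv2.erode(m.astype(np.uint8),np.ones((3,3)))>0
    P=C[m];x0,x1,y0,y1=box
    P=P[(P[:,0]>x0)&(P[:,0]<x1)&(P[:,1]>y0)&(P[:,1]<y1)&(P[:,2]>85)]
    xm=P[:,0].mean()
    def f(q):
        c=np.array([xm,q[0],q[1]]);d=np.array([1,q[2],q[3]]);d/=np.linalg.norm(d)
        v=P-c;return np.linalg.norm(v-np.outer(v@d,d),axis=1)-25
    r=least_squares(f,[P[:,1].mean(),P[:,2].max()-25,0,0],loss="soft_l1",f_scale=1.5)
    d=np.array([1,r.x[2],r.x[3]]);d/=np.linalg.norm(d);s=(P-np.array([xm,r.x[0],r.x[1]]))@d
    e=[np.array([xm,r.x[0],r.x[1]])+d*k for k in(np.percentile(s,.5),np.percentile(s,99.5))]
    print(n,len(P),"rms",np.sqrt(np.mean(r.fun**2)).round(2),"yaw",np.degrees(r.x[2]).round(1),"pitch z/x deg",np.degrees(r.x[3]).round(1),"amber ends",e[0].round(1),e[1].round(1))
E
python3 -c "
from h import *
for n in('w4','a4'):
    jaraxis(n,(385,511,0,110));jaraxis(n,(511,630,-90,40))"
```

```text
w4 4491 rms 0.68 yaw -0.3 pitch z/x deg 18.4 amber ends [403.3  45.7 125.5] [480.3  45.3 150.3]
w4 3299 rms 2.68 yaw 0.3 pitch z/x deg 0.7 amber ends [520.3 -29.4 119.5] [601.7 -29.  120.4]
a4 43 rms 3.27 yaw 68324.5 pitch z/x deg -25234.3 amber ends [444.6  30.6 145.7] [444.7  57.2 135.9]
a4 146 rms 2.09 yaw 2.1 pitch z/x deg 0.3 amber ends [532.1 -32.2 120. ] [596.5 -29.8 120.3]
```

All four stoppers are in the pan, at about z 22, two per lane. The +x jar lies on the bars at y≈-30. The -x jar leans about 18° with its cap on the divider, near (454, 45, 142). I'll lower the tray slowly first.

```bash
python3 - <<'E'
import numpy as np
c=np.array([113.9,126.7]);p=lambda t:c+206*np.array([np.cos(t+.146),np.sin(t+.146)])
cur=np.array([159.7,327.5])
for a,b in((1.2,.9),(.9,.6),(.6,.3),(.3,.0)):
    r=[((p(t)-cur)/10).round(1) for t in np.linspace(a,b,11)[1:]]
    print([[[float(x),0,float(-z)],[0,0,0]] for x,z in r]);cur=cur+10*r[-1]
print(cur,p(0),p(-.02))
E
```

```text
[[[0.6, 0, 0.1], [0, 0, 0]], [[1.2, 0, 0.3], [0, 0, 0]], [[1.8, 0, 0.5], [0, 0, 0]], [[2.4, 0, 0.7], [0, 0, 0]], [[3.0, 0, 0.9], [0, 0, 0]], [[3.5, 0, 1.1], [0, 0, 0]], [[4.1, 0, 1.4], [0, 0, 0]], [[4.7, 0, 1.7], [0, 0, 0]], [[5.2, 0, 2.0], [0, 0, 0]], [[5.7, 0, 2.3], [0, 0, 0]]]
[[[0.6, 0, 0.3], [0, 0, 0]], [[1.1, 0, 0.6], [0, 0, 0]], [[1.6, 0, 1.0], [0, 0, 0]], [[2.1, 0, 1.3], [0, 0, 0]], [[2.6, 0, 1.7], [0, 0, 0]], [[3.1, 0, 2.1], [0, 0, 0]], [[3.5, 0, 2.5], [0, 0, 0]], [[4.0, 0, 2.9], [0, 0, 0]], [[4.4, 0, 3.4], [0, 0, 0]], [[4.8, 0, 3.8], [0, 0, 0]]]
[[[0.5, 0, 0.5], [0, 0, 0]], [[0.9, 0, 0.9], [0, 0, 0]], [[1.2, 0, 1.4], [0, 0, 0]], [[1.6, 0, 1.9], [0, 0, 0]], [[2.0, 0, 2.4], [0, 0, 0]], [[2.3, 0, 2.9], [0, 0, 0]], [[2.6, 0, 3.5], [0, 0, 0]], [[2.9, 0, 4.0], [0, 0, 0]], [[3.2, 0, 4.5], [0, 0, 0]], [[3.5, 0, 5.1], [0, 0, 0]]]
[[[0.3, 0, 0.6], [0, 0, 0]], [[0.5, 0, 1.1], [0, 0, 0]], [[0.7, 0, 1.7], [0, 0, 0]], [[0.9, 0, 2.3], [0, 0, 0]], [[1.1, 0, 2.9], [0, 0, 0]], [[1.3, 0, 3.5], [0, 0, 0]], [[1.4, 0, 4.1], [0, 0, 0]], [[1.6, 0, 4.7], [0, 0, 0]], [[1.7, 0, 5.3], [0, 0, 0]], [[1.8, 0, 5.9], [0, 0, 0]]]
[317.7 156.5] [317.70834926 156.66926382] [318.26693426 152.58737492]
```

servo_tool:
  deltas:
    - [[0.6,0,0.1],[0,0,0]]
    - [[1.2,0,0.3],[0,0,0]]
    - [[1.8,0,0.5],[0,0,0]]
    - [[2.4,0,0.7],[0,0,0]]
    - [[3.0,0,0.9],[0,0,0]]
    - [[3.5,0,1.1],[0,0,0]]
    - [[4.1,0,1.4],[0,0,0]]
    - [[4.7,0,1.7],[0,0,0]]
    - [[5.2,0,2.0],[0,0,0]]
    - [[5.7,0,2.3],[0,0,0]]

```text
clock: 10.45
tool_pos: [511.1, 217.9, 306.0]
eef_rot: [2.221, 2.222, 0.004]
wrist_force: [1.5, 3.5, 7.3]
gripper_width: 10.1
```

servo_tool:
  deltas:
    - [[0.6,0,0.3],[0,0,0]]
    - [[1.1,0,0.6],[0,0,0]]
    - [[1.6,0,1.0],[0,0,0]]
    - [[2.1,0,1.3],[0,0,0]]
    - [[2.6,0,1.7],[0,0,0]]
    - [[3.1,0,2.1],[0,0,0]]
    - [[3.5,0,2.5],[0,0,0]]
    - [[4.0,0,2.9],[0,0,0]]
    - [[4.4,0,3.4],[0,0,0]]
    - [[4.8,0,3.8],[0,0,0]]

```text
clock: 11.45
tool_pos: [511.0, 265.5, 266.4]
eef_rot: [-2.221, -2.222, -0.0]
wrist_force: [1.1, 2.0, 3.3]
gripper_width: 10.6
```

servo_tool:
  deltas:
    - [[0.5,0,0.5],[0,0,0]]
    - [[0.9,0,0.9],[0,0,0]]
    - [[1.2,0,1.4],[0,0,0]]
    - [[1.6,0,1.9],[0,0,0]]
    - [[2.0,0,2.4],[0,0,0]]
    - [[2.3,0,2.9],[0,0,0]]
    - [[2.6,0,3.5],[0,0,0]]
    - [[2.9,0,4.0],[0,0,0]]
    - [[3.2,0,4.5],[0,0,0]]
    - [[3.5,0,5.1],[0,0,0]]

```text
clock: 12.45
tool_pos: [510.9, 300.3, 215.5]
eef_rot: [-2.221, -2.222, -0.0]
wrist_force: [-1.2, 3.3, 1.7]
gripper_width: 10.8
```

servo_tool:
  deltas:
    - [[0.3,0,0.6],[0,0,0]]
    - [[0.5,0,1.1],[0,0,0]]
    - [[0.7,0,1.7],[0,0,0]]
    - [[0.9,0,2.3],[0,0,0]]
    - [[1.1,0,2.9],[0,0,0]]
    - [[1.3,0,3.5],[0,0,0]]
    - [[1.4,0,4.1],[0,0,0]]
    - [[1.6,0,4.7],[0,0,0]]
    - [[1.7,0,5.3],[0,0,0]]
    - [[1.8,0,5.7],[0,0,0]]

```text
clock: 13.45
tool_pos: [510.9, 318.1, 158.1]
eef_rot: [-2.221, -2.222, 0.001]
wrist_force: [-3.0, 2.6, -0.5]
gripper_width: 10.2
```

servo_tool:
  deltas:
    - [[0,0,0.2],[0,0,0]]
    - [[0,0,0.4],[0,0,0]]
    - [[0,0,0.5],[0,0,0]]
    - [[0,0,0.6],[0,0,0]]
    - [[0,0,0.6],[0,0,0]]

```text
clock: 13.95
tool_pos: [511.1, 318.6, 154.6]
eef_rot: [-2.221, -2.222, -0.003]
wrist_force: [-10.3, 4.7, 14.7]
gripper_width: 10.3
```

The upward force shows the tray is on its stop. I'll release and rise.

servo_tool:
  deltas:
    - [[0,0,0],[0,0,0]]
    - [[0,0,0],[0,0,0]]
    - [[0,0,0],[0,0,0]]
    - [[0,0,0],[0,0,0]]
    - [[0,0,-2],[0,0,0]]
    - [[0,0,-5],[0,0,0]]
    - [[0,0,-9],[0,0,0]]
    - [[0,0,-13],[0,0,0]]
  hand: 4.0

```text
clock: 14.75
tool_pos: [510.8, 317.7, 283.8]
eef_rot: [-2.221, -2.221, 0.001]
wrist_force: [-0.0, 0.1, 0.7]
gripper_width: 40.1
```

servo_tool:
  deltas:
    - [[-3,-0.4,0],[0,0,0]]
    - [[-7,-1,0],[0,0,0]]
    - [[-11,-2,0],[0,0,0]]
    - [[-15,-3,0],[0,0,0]]
    - [[-19,-4,0],[0,0,0]]
    - [[-23,-5,0],[0,0,0]]
    - [[-26,-5.6,0],[0,0,0]]
    - [[-27.3,-5.6,0],[0,0,0]]
    - [[-27.3,-5.6,0],[0,0,0]]
  hand: 8.5

```text
clock: 15.65
tool_pos: [455.2, 43.9, 282.9]
eef_rot: [2.223, 2.219, 0.0]
wrist_force: [-0.3, -0.5, -0.4]
gripper_width: 85.0
```

```bash
python3 - <<'E'
from h import *
from plant import get_state
s=get_state();print(s["clock"],s["tool_pos"],s["eef_rot"],s["gripper_width"])
snap("wrist","w5");snap("scene","a5");a=load("a5")
cv2.imwrite("pics/a5c.png",cv2.resize(a["p"][130:270,100:380,::-1],None,fx=2.8,fy=2.8,interpolation=2))
jaraxis("w5",(385,511,0,110));jaraxis("w5",(511,630,-90,40));look("w5")
E
```

```text
15.65 [455.18344779  43.8526233  282.89473499] [2.22345488e+00 2.21887276e+00 3.82178257e-04] 85.03078164178942
w5 5203 rms 0.59 yaw -0.2 pitch z/x deg 18.4 amber ends [402.8  46.  125.4] [479.6  45.7 150. ]
w5 3371 rms 2.14 yaw 0.3 pitch z/x deg 1.1 amber ends [519.7 -29.2 119.1] [601.6 -28.9 120.6]
w5 jar [280. 180.] 5514 mean [435.   45.5 157.5] top [466.9  45.7 171.3] [394.  22. 130.] [478.  69. 175.]
w5 jar [210. 294.] 3640 mean [556.3 -25.1 139.5] top [559.7 -28.6 143.7] [519. -65.  90.] [629.  -4. 147.]
w5 dark [213. 192.] 213 [481.9 -38.8  23.2] 27.0
w5 dark [236. 258.] 62 [573.1 -12.1  25. ] 126.0
w5 dark [256. 280.] 207 [607.3  12.5  23.4] 27.0
```

View pics/w5.png

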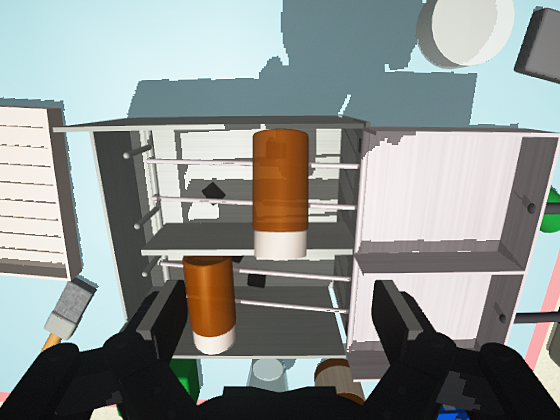

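View pics/a5c.png

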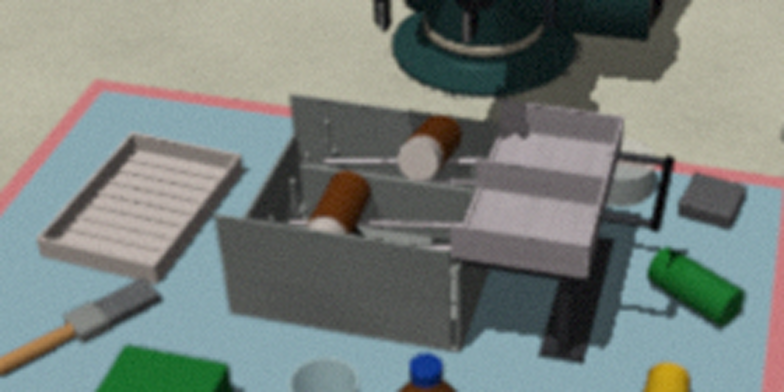

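The tray is flat and empty. Jar B is at px (280,195), leaning with its cap on the divider. Jar A is at px (210,305), flat on the bars. I'll tilt the tool 0.32 rad to match jar B.

servo_tool:
  deltas:
    - [[0.1,-1.2,2.5],[-0.1,0,0]]
    - [[0.2,-2.4,5.0],[-0.2,0,0]]
    - [[0.2,-2.4,7.0],[-0.3,0,0]]
    - [[0.2,-2.4,7.7],[-0.32,0,0]]
    - [[0.2,-1.7,9.8],[-0.32,0,0]]
    - [[0.2,-1.0,11.9],[-0.32,0,0]]
    - [[0.2,-0.3,14.0],[-0.32,0,0]]
    - [[0.2,0.2,15.4],[-0.32,0,0]]
    - [[0.2,0.5,16.2],[-0.32,0,0]]
    - [[0.2,0.5,16.2],[-0.32,0,0]]
  hand: 7.2

```text
clock: 16.75
tool_pos: [460.2, 47.5, 120.1]
eef_rot: [2.049, 2.051, 0.328]
wrist_force: [0.2, -1.0, 0.8]
gripper_width: 72.2
```

servo_tool:
  deltas:
    - [[0,0,0],[0,0,0]]
    - [[0,0,0],[0,0,0]]
    - [[0,0,0],[0,0,0]]
    - [[0,0,0],[0,0,0]]
    - [[0,0,0],[0,0,0]]
  hand: 3.0
  squeeze: 35

```text
clock: 17.25
tool_pos: [460.5, 47.0, 122.0]
eef_rot: [2.047, 2.048, 0.333]
wrist_force: [-0.9, -0.2, 6.5]
gripper_width: 49.1
```

servo_tool:
  deltas:
    - [[0,0.3,-0.95],[0,0,0]]
    - [[0,0.8,-2.4],[0,0,0]]
    - [[0,1.4,-4.2],[0,0,0]]
    - [[0,2.1,-6.2],[0,0,0]]
    - [[0,2.8,-8.3],[0,0,0]]
    - [[0,3.5,-10.4],[0,0,0]]
    - [[0,4.1,-12.3],[0.1,0,0]]
    - [[0,4.1,-12.3],[0.2,0,0]]
    - [[0,4.1,-12.3],[0.32,0,0]]
    - [[0,4.1,-12.3],[0.32,0,0]]

```text
clock: 18.25
tool_pos: [461.3, 46.9, 250.8]
eef_rot: [-2.219, -2.219, 0.005]
wrist_force: [0.1, 0.0, -0.9]
gripper_width: 49.3
```

```bash
python3 - <<'E'
from h import *
from plant import get_state
s=get_state();print(s["clock"],s["tool_pos"],s["eef_rot"],s["gripper_width"],s["wrist_force"])
snap("wrist","w6")
z=load("w6");C=cloud(z);m=(C[...,1]<-200)
E
```

```text
18.25 [461.31737992  46.93123729 250.77872265] [-2.21925964 -2.21924181  0.00481484] 49.330215101247425 [ 0.12807496  0.02507761 -0.93586135]
```

View pics/w6.png

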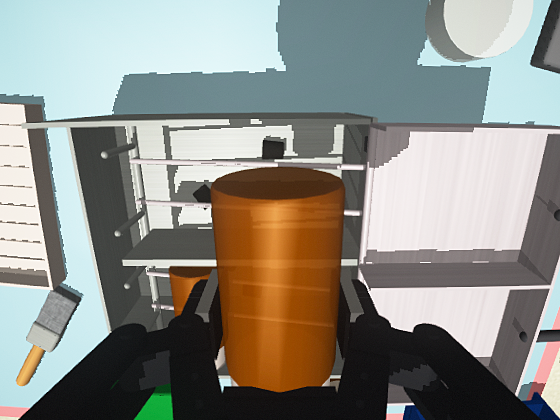

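```bash
python3 - <<'E'
from h import *
z=load("scene0")
cv2.imwrite("pics/t1.png",cv2.resize(z["p"][170:240,105:200,::-1],None,fx=8,fy=8,interpolation=2))
z=load("side0")
cv2.imwrite("pics/t2.png",cv2.resize(z["p"][140:200,310:400,::-1],None,fx=8,fy=8,interpolation=2))
E
```

```text
(no output)
```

View pics/t1.png

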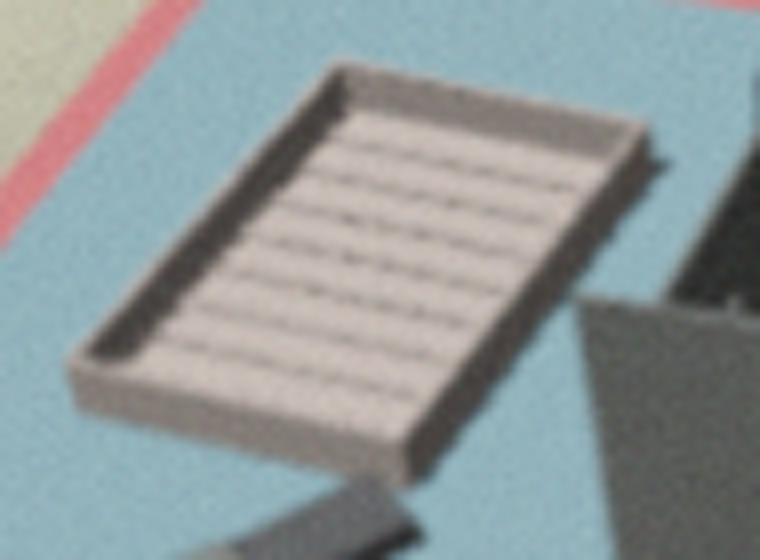

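View pics/t2.png

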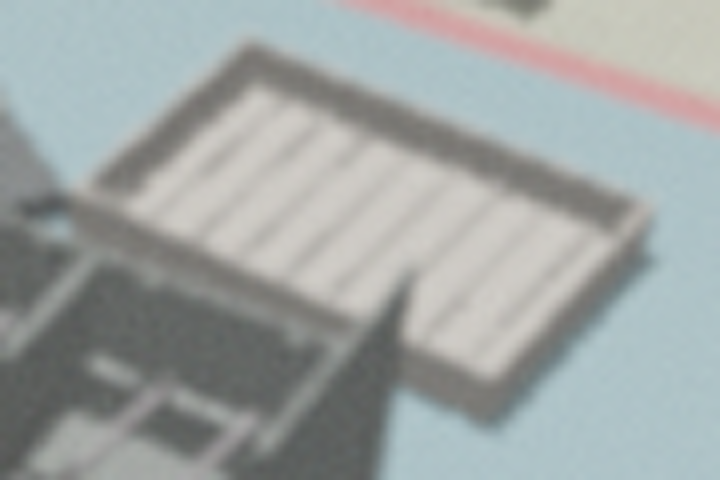

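```bash
python3 - <<'E'
from h import *
from scipy.optimize import least_squares
R=np.array([(-115,-80),(-115,80),(115,-80),(115,80)],float)
for n,pts,off in(("scene0",[(338,62),(652,128),(68,370),(408,447)],(105,170)),("side0",[(655,207),(490,385),(250,38),(68,195)],(310,140))):
    uv=np.array(pts)/8.+off-0.45
    W=onplane(uv,30,load(n))[:,:2];print(n,W.round(1).tolist())
    f=lambda q:(R@np.array([[np.cos(q[2]),np.sin(q[2])],[-np.sin(q[2]),np.cos(q[2])]])+q[:2]-W).ravel()
    r=least_squares(f,[487,-318,0]);print(r.x.round(2),np.degrees(r.x[2]).round(1),r.fun.round(1))
E
```

```text
scene0 [[368.6, -387.8], [382.3, -227.5], [599.1, -403.0], [609.7, -243.7]]
[ 4.8989e+02 -3.1552e+02 -7.0000e-02] -4.1 [ 0.9  0.6 -1.4 -0.  -0.1 -0.4  0.6 -0.1]
side0 [[365.5, -384.6], [376.8, -224.0], [592.2, -403.4], [605.5, -241.5]]
[ 4.8502e+02 -3.1339e+02 -8.0000e-02] -4.5 [-1.4  0.5 -0.2 -0.6  1.2  1.3  0.4 -1.1]
```

servo_tool:
  deltas:
    - [[-3,-0.2,0],[0,0,0.14]]
    - [[-6.5,-0.5,0],[0,0,0.28]]
    - [[-10,-0.8,0],[0,0,0.42]]
    - [[-14,-1.0,0],[0,0,0.56]]
    - [[-18,-1.3,0],[0,0,0.7]]
    - [[-22,-1.6,0.5],[0,0,0.85]]
    - [[-26,-1.9,1],[0,0,1.0]]
    - [[-30,-2.1,2],[0,0,1.15]]
    - [[-33.5,-2.4,4],[0,0,1.3]]
    - [[-35.8,-2.4,6],[0,0,1.45]]

```text
clock: 19.3
tool_pos: [435.6, -313.1, 191.1]
eef_rot: [3.133, 0.178, 0.005]
wrist_force: [-0.5, 0.4, -1.3]
gripper_width: 49.0
```

servo_tool:
  deltas:
    - [[0,0,1],[0,0,0.14]]
    - [[0,0,2],[0,0,0.196]]
    - [[0,0,2],[0,0,0.196]]
    - [[0,0,2],[0,0,0.196]]

```text
clock: 19.7
tool_pos: [436.3, -310.8, 171.6]
eef_rot: [3.138, -0.114, 0.003]
wrist_force: [-0.2, -0.2, -1.5]
gripper_width: 49.2
```

```bash
python3 - <<'E'
from h import *
from plant import get_state
s=get_state();print(s["clock"],s["tool_pos"],s["eef_rot"],s["gripper_width"],s["wrist_force"])
snap("wrist","w7")
E
```

```text
19.7 [ 436.2908309  -310.83139373  171.56450283] [ 3.13800166e+00 -1.14232271e-01  3.07628684e-03] 49.214776685444996 [-0.22319236 -0.18176009 -1.48850679]
```

View pics/w7.png

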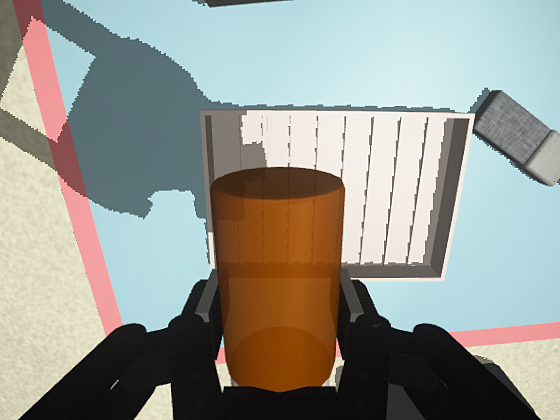

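```bash
python3 - <<'E'
from h import *
from scipy.optimize import least_squares
z=load("w7")
W=onplane([(202,112),(474.5,115),(443,279.5)],30,z)[:,:2];print(W.round(1).tolist())
R=np.array([(-115,80),(115,80),(115,-80)],float)
f=lambda q:(R@np.array([[np.cos(q[2]),np.sin(q[2])],[-np.sin(q[2]),np.cos(q[2])]])+q[:2]-W).ravel()
r=least_squares(f,[487,-318,0]);print(r.x.round(3),r.fun.round(1))
c,s=np.cos(r.x[2]),np.sin(r.x[2])
for x in(-50,50):print(r.x[0]+c*x,r.x[1]+s*x)
E
```

```text
[[379.6, -230.6], [606.8, -248.2], [593.7, -404.7]]
[ 4.86431e+02 -3.18107e+02 -7.70000e-02] [-1.6  1.1  0.4  1.   1.2 -2. ]
436.579463557073 -314.25779494725373
536.2826381504644 -321.9569491864993
```

servo_tool:
  deltas:
    - [[0,0.25,3],[0,0,0]]
    - [[0,0.25,6.5],[0,0,0]]
    - [[0,0.25,10],[0,0,0]]
    - [[0,0.25,12.5],[0,0,0]]
    - [[0,0.25,14],[0,0,0]]
    - [[0,0.25,14.8],[0,0,0]]
    - [[0,0.25,15.4],[0,0,0]]
    - [[0,0.25,15.7],[0,0,0]]
    - [[0,0.25,15.7],[0,0,0]]

```text
clock: 20.65
tool_pos: [436.4, -313.7, 14.0]
eef_rot: [3.139, -0.118, 0.001]
wrist_force: [0.6, -0.2, -0.8]
gripper_width: 49.0
```

servo_tool:
  deltas:
    - [[0,0,0.1],[0,0,0]]
    - [[0,0,0.2],[0,0,0]]
    - [[0,0,0.2],[0,0,0]]

```text
clock: 20.95
tool_pos: [436.2, -313.6, 11.7]
eef_rot: [3.139, -0.118, 0.0]
wrist_force: [-0.6, 0.3, -0.1]
gripper_width: 48.9
```

servo_tool:
  deltas:
    - [[0,0,0.1],[0,0,0]]
    - [[0,0,0.2],[0,0,0]]
    - [[0,0,0.2],[0,0,0]]

```text
clock: 21.25
tool_pos: [436.1, -313.4, 9.3]
eef_rot: [-3.139, 0.118, 0.0]
wrist_force: [-0.8, -0.2, -0.3]
gripper_width: 49.1
```

servo_tool:
  deltas:
    - [[0,0,0.05],[0,0,0]]
    - [[0,0,0.1],[0,0,0]]
    - [[0,0,0.1],[0,0,0]]

```text
clock: 21.55
tool_pos: [436.3, -313.5, 8.8]
eef_rot: [3.139, -0.118, 0.0]
wrist_force: [-1.9, 2.5, 4.5]
gripper_width: 48.7
```

```bash
python3 - <<'E'
from h import *
snap("scene","a8");snap("side","s8");snap("wrist","w8")
a=load("a8");b=load("s8")
A=cv2.resize(a["p"][165:245,90:210],None,fx=4.5,fy=4.5,interpolation=2);B=cv2.resize(b["p"][120:200,300:420],None,fx=4.5,fy=4.5,interpolation=2)
cv2.imwrite("pics/8.png",cv2.resize(np.vstack([A,B])[:,:,::-1],None,fx=.8,fy=.8))
jaraxis
z=load("w8");C=cloud(z);hsv=cv2.cvtColor(z["p"],cv2.COLOR_RGB2HSV)
m=cv2.inRange(hsv,(3,140,50),(18,255,255))>0
P=C[m];P=P[(P[:,1]<-200)];
for y in range(-380,-250,15):
    q=P[abs(P[:,1]-y)<7]
    if len(q)>5:print(y,len(q),q[:,2].max().round(1),q[q[:,2].argmax(),0].round(1))
E
```

```text
-335 1441 56.1 438.5
-320 3141 56.4 436.2
-305 3684 84.1 437.7
-290 4166 57.0 438.2
-275 4782 57.4 439.3
-260 7275 56.9 437.3
```

View pics/8.png

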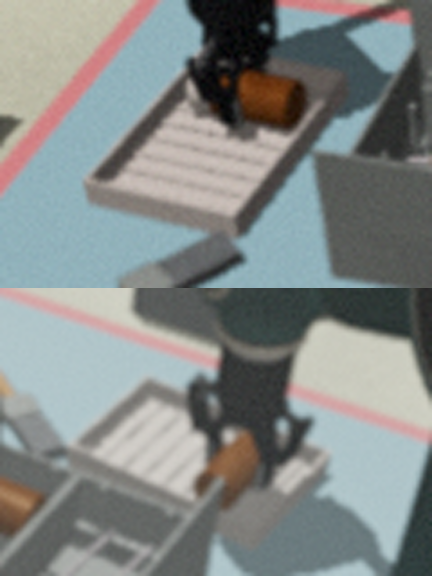

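Contact is 4.5 N and the jar is level with its top at 56.5 mm. It lies in the tray at crop px (268,98). I'll release and rise.

servo_tool:
  deltas:
    - [[0,0,0],[0,0,0]]
    - [[0,0,0],[0,0,0]]
    - [[0,0,0],[0,0,0]]
    - [[0,0,0],[0,0,0]]
    - [[0,0,-0.8],[0,0,0]]
    - [[0,0,-2.5],[0,0,0]]
    - [[0,0,-6],[0,0,0]]
    - [[0,0,-10],[0,0,0]]
    - [[0,0,-15],[0,0,0]]
    - [[0,0,-20],[0,0,0]]
  hand: 6.8

```text
clock: 22.7
tool_pos: [435.8, -313.2, 210.9]
eef_rot: [3.139, -0.118, 0.0]
wrist_force: [0.1, -0.9, 0.4]
gripper_width: 68.3
```

```bash
python3 - <<'E'
from h import *
from plant import get_state
s=get_state();print(s["clock"],s["tool_pos"],s["eef_rot"],s["gripper_width"],s["wrist_force"])
snap("wrist","w9")
E
```

```text
22.7 [ 435.75368783 -313.20185873  210.91494205] [ 3.13930633e+00 -1.17821035e-01  1.89205740e-04] 68.31448917735194 [ 0.13638445 -0.88098165  0.42344097]
```

View pics/w9.png

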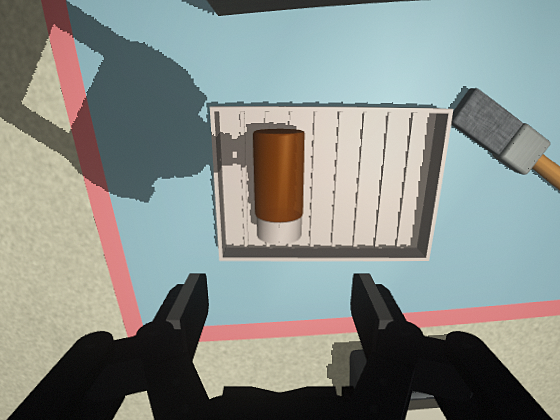

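Jar B lies between the ribs at px (279,185). Now jar A.

servo_tool:
  deltas:
    - [[1.1,-2.8,-1],[0,0,-0.15]]
    - [[2.2,-5.7,-2],[0,0,-0.3]]
    - [[3.4,-8.7,-2.4],[0,0,-0.45]]
    - [[4.6,-11.7,-2.4],[0,0,-0.6]]
    - [[5.8,-14.7,-2.4],[0,0,-0.75]]
    - [[7.0,-17.7,-2.4],[0,0,-0.9]]
    - [[8.2,-20.7,-2.4],[0,0,-1.05]]
    - [[9.4,-23.7,-2.4],[0,0,-1.2]]
    - [[10.6,-26.7,-2.4],[0,0,-1.35]]
    - [[11.6,-29.3,-2.4],[0,0,-1.5]]
  hand: 7.6

```text
clock: 23.75
tool_pos: [574.2, -28.5, 233.1]
eef_rot: [2.37, 2.061, 0.001]
wrist_force: [0.6, -0.1, -0.7]
gripper_width: 76.2
```

servo_tool:
  deltas:
    - [[0,0,0],[0,0,-0.144]]
    - [[0,0,0],[0,0,-0.144]]
    - [[0,0,0],[0,0,-0.144]]

```text
clock: 24.05
tool_pos: [573.7, -30.2, 232.8]
eef_rot: [2.228, 2.214, 0.0]
wrist_force: [0.1, 0.1, -0.6]
gripper_width: 76.2
```

```bash
python3 - <<'E'
from h import *
from plant import get_state
s=get_state();print(s["clock"],s["tool_pos"],s["eef_rot"],s["gripper_width"],s["wrist_force"])
snap("wrist","w10");jaraxis("w10",(515,627,-70,20));look("w10")
E
```

```text
24.05 [573.67411149 -30.2344617  232.79872022] [2.22836284e+00 2.21414260e+00 1.24265233e-04] 76.16433266809287 [ 0.08859182  0.10755592 -0.60398493]
w10 6574 rms 2.49 yaw 0.5 pitch z/x deg 0.4 amber ends [520.4 -29.1 119.7] [602.3 -28.4 120.3]
w10 jar [280. 195.] 6931 mean [557.8 -29.  139.9] top [560.2 -28.9 143.9] [520. -53. 100.] [604.  -5. 147.]
w10 dark [349.  37.] 590 [431.9  38.3  23.5] 28.0
w10 dark [268.  95.] 474 [485.6 -40.2  23.7] 27.0
w10 dark [318. 209.] 220 [606.4  14.7  24.3] 125.0
```

View pics/w10.png

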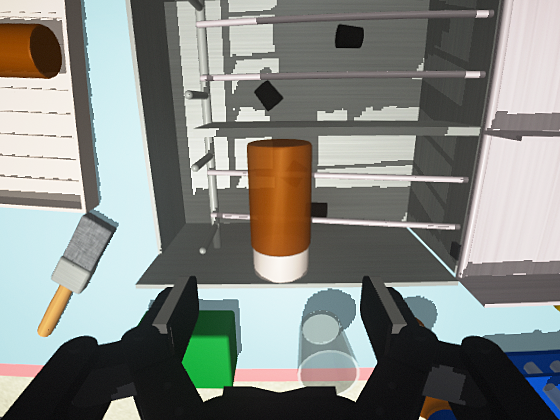

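servo_tool:
  deltas:
    - [[0.1,0,3],[0,0,0]]
    - [[0.1,0,6],[0,0,0]]
    - [[0.1,0,9],[0,0,0]]
    - [[0.1,0,11.2],[0,0,0]]
    - [[0.1,0,12.5],[0,0,0]]
    - [[0.1,0,13.3],[0,0,0]]
    - [[0.1,0,13.3],[0,0,0]]

```text
clock: 24.8
tool_pos: [573.7, -29.3, 99.2]
eef_rot: [-2.225, -2.218, 0.001]
wrist_force: [-0.3, -0.2, 0.7]
gripper_width: 76.5
```

servo_tool:
  deltas:
    - [[0,0,0],[0,0,0]]
    - [[0,0,0],[0,0,0]]
    - [[0,0,0],[0,0,0]]
    - [[0,0,0],[0,0,0]]
    - [[0,0,0],[0,0,0]]
  hand: 3.0

```text
clock: 25.3
tool_pos: [574.4, -29.3, 100.8]
eef_rot: [2.222, 2.218, 0.001]
wrist_force: [-0.9, -2.7, 6.2]
gripper_width: 48.7
```

servo_tool:
  deltas:
    - [[0,0,-1],[0,0,0]]
    - [[0,0,-2.5],[0,0,0]]
    - [[0,0,-4.5],[0,0,0]]
    - [[0,0,-7],[0,0,0]]
    - [[0,0,-10],[0,0,0]]
    - [[0,0,-13],[0,0,0]]
    - [[0,0,-14],[0,0,0]]
    - [[0,0,-14],[0,0,0]]

```text
clock: 26.1
tool_pos: [574.2, -29.0, 241.4]
eef_rot: [2.222, 2.218, 0.003]
wrist_force: [0.2, 0.1, -2.2]
gripper_width: 49.2
```

```bash
python3 - <<'E'
from h import *
from plant import get_state
s=get_state();print(s["clock"],s["tool_pos"],s["eef_rot"],s["gripper_width"],s["wrist_force"])
snap("wrist","w11")
z=load("w11");C=cloud(z);hsv=cv2.cvtColor(z["p"],cv2.COLOR_RGB2HSV)
m=cv2.inRange(hsv,(3,140,50),(18,255,255))>0
P=C[m&(C[...,2]>200)]
for x in range(500,620,15):
    q=P[abs(P[:,0]-x)<7]
    if len(q)>5:print(x,len(q),np.percentile(q[:,2],99).round(1),q[:,1].mean().round(1))
E
```

```text
26.1 [574.19891264 -29.02070014 241.35788072] [2.22194641 2.2179967  0.00284355] 49.24809463273824 [ 0.16213228  0.07538166 -2.22231559]
515 3579 285.0 -28.2
530 5024 286.3 -28.3
545 4304 286.2 -28.3
560 3848 286.5 -28.1
575 3315 286.3 -28.0
590 2900 286.3 -27.7
605 316 285.6 -27.1
```

View pics/w11.png

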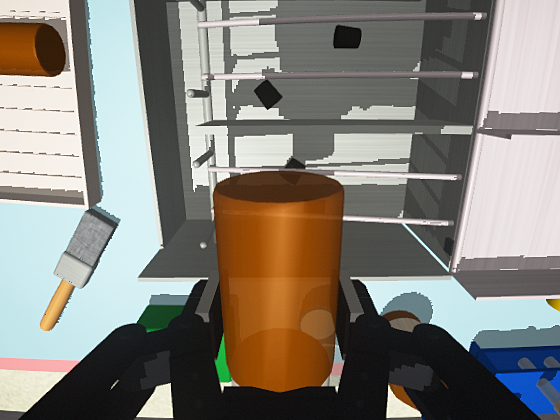

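servo_tool:
  deltas:
    - [[-2.5,-0.3,0],[0,0,0.14]]
    - [[-5.5,-0.7,0],[0,0,0.28]]
    - [[-8.5,-1.1,0],[0,0,0.42]]
    - [[-11.5,-1.5,0],[0,0,0.56]]
    - [[-14.5,-1.9,0],[0,0,0.7]]
    - [[-17.5,-2.3,0],[0,0,0.85]]
    - [[-20.5,-2.7,0],[0,0,1.0]]
    - [[-23.5,-3.1,1],[0,0,1.15]]
    - [[-26.5,-3.5,2.5],[0,0,1.3]]
    - [[-29.2,-3.8,4],[0,0,1.45]]

```text
clock: 27.15
tool_pos: [534.4, -322.0, 196.9]
eef_rot: [-3.135, -0.177, 0.003]
wrist_force: [0.3, 0.3, -2.5]
gripper_width: 48.8
```

servo_tool:
  deltas:
    - [[0,0,1.5],[0,0,0.14]]
    - [[0,0,3],[0,0,0.196]]
    - [[0,0,3],[0,0,0.196]]
    - [[0,0,3],[0,0,0.196]]

```text
clock: 27.55
tool_pos: [535.0, -320.6, 168.5]
eef_rot: [-3.138, 0.117, 0.002]
wrist_force: [0.6, -0.3, -1.4]
gripper_width: 48.8
```

```bash
python3 - <<'E'
from h import *
from plant import get_state
s=get_state();print(s["clock"],s["tool_pos"],s["eef_rot"],s["gripper_width"],s["wrist_force"])
snap("wrist","w12")
E
```

```text
27.55 [ 534.95371905 -320.64880813  168.53887813] [-3.13845245e+00  1.17465859e-01  2.41631653e-03] 48.751388236717226 [ 0.62654205 -0.26256526 -1.36916036]
```

View pics/w12.png

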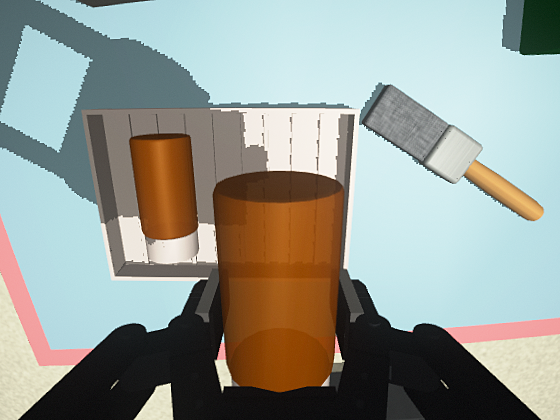

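servo_tool:
  deltas:
    - [[0.1,0,3],[0,0,0]]
    - [[0.1,0,6.5],[0,0,0]]
    - [[0.1,0,10],[0,0,0]]
    - [[0.1,0,12.3],[0,0,0]]
    - [[0.1,0,13.8],[0,0,0]]
    - [[0.1,0,14.6],[0,0,0]]
    - [[0.1,0,15.2],[0,0,0]]
    - [[0.1,0,15.4],[0,0,0]]
    - [[0.1,0,15.4],[0,0,0]]

```text
clock: 28.5
tool_pos: [536.6, -321.3, 16.2]
eef_rot: [3.139, -0.121, 0.001]
wrist_force: [-0.3, -0.3, -1.3]
gripper_width: 49.2
```

servo_tool:
  deltas:
    - [[0,0,0.1],[0,0,0]]
    - [[0,0,0.2],[0,0,0]]
    - [[0,0,0.2],[0,0,0]]

```text
clock: 28.8
tool_pos: [536.3, -321.1, 13.6]
eef_rot: [3.139, -0.121, 0.0]
wrist_force: [0.1, -0.2, -1.3]
gripper_width: 49.3
```

servo_tool:
  deltas:
    - [[0,0,0.1],[0,0,0]]
    - [[0,0,0.2],[0,0,0]]
    - [[0,0,0.2],[0,0,0]]

```text
clock: 29.1
tool_pos: [536.2, -321.0, 11.3]
eef_rot: [-3.139, 0.121, 0.0]
wrist_force: [-0.1, -0.1, -2.1]
gripper_width: 49.0
```

servo_tool:
  deltas:
    - [[0,0,0.05],[0,0,0]]
    - [[0,0,0.1],[0,0,0]]
    - [[0,0,0.1],[0,0,0]]

```text
clock: 29.4
tool_pos: [536.4, -321.1, 10.8]
eef_rot: [3.139, -0.121, 0.0]
wrist_force: [-1.7, 1.0, 3.7]
gripper_width: 49.0
```

Contact is 3.7 N, so I'll release and rise.

servo_tool:
  deltas:
    - [[0,0,0],[0,0,0]]
    - [[0,0,0],[0,0,0]]
    - [[0,0,0],[0,0,0]]
    - [[0,0,0],[0,0,0]]
    - [[0,0,-0.8],[0,0,0]]
    - [[0,0,-2.5],[0,0,0]]
    - [[0,0,-6],[0,0,0]]
    - [[0,0,-10],[0,0,0]]
    - [[0,0,-15],[0,0,0]]
    - [[0,0,-20],[0,0,0]]
  hand: 6.8

```text
clock: 30.4
tool_pos: [535.9, -320.8, 214.1]
eef_rot: [3.139, -0.121, 0.001]
wrist_force: [1.7, -1.1, -0.3]
gripper_width: 68.3
```

servo_tool:
  deltas:
    - [[0,-5,-2],[0,0,0]]
    - [[0,-10,-4],[0,0,0]]
    - [[0,-15,-6],[0,0,0]]
    - [[0,-20,-8],[0,0,0]]
    - [[0,-20,-8],[0,0,0]]
    - [[0,-20,-8],[0,0,0]]

```text
clock: 31.0
tool_pos: [551.8, -119.9, 293.1]
eef_rot: [3.139, -0.117, 0.005]
wrist_force: [0.9, -0.1, 0.2]
gripper_width: 68.3
```

```bash
python3 - <<'E'
from h import *
from plant import get_state
s=get_state();print(s["clock"],s["tool_pos"],s["wrist_force"])
snap("wrist","w13");snap("scene","a13");snap("side","s13")
a=load("a13");b=load("s13")
cv2.imwrite("pics/a13c.png",cv2.resize(a["p"][130:320,60:400,::-1],None,fx=2.3,fy=2.3,interpolation=2))
cv2.imwrite("pics/s13c.png",cv2.resize(b["p"][120:320,180:420,::-1],None,fx=2.8,fy=2.8,interpolation=2))
E
```

```text
31.0 [ 551.82307748 -119.93451007  293.13685359] [ 0.94096578 -0.12294687  0.16306959]
```

View pics/w13.png

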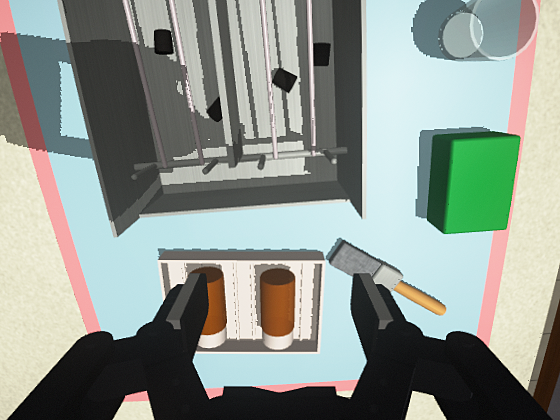

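View pics/a13c.png

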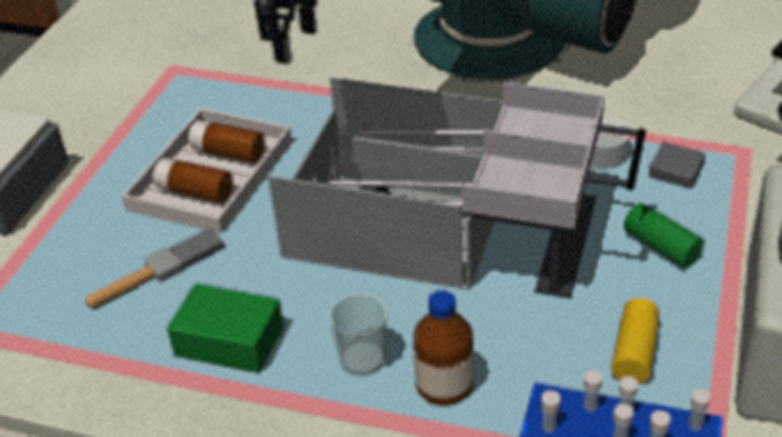

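View pics/s13c.png

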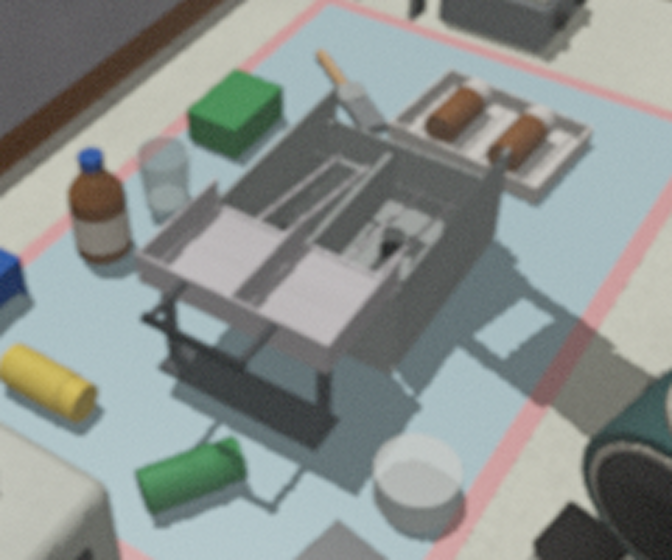

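```bash
python3 - <<'E'
from h import *
C=cloud(load("w13"))
for u,v in[(163,41),(214,110),(285,80),(321,54),(276,310),(212,310)]:print((u,v),np.median(C[v-2:v+3,u-2:u+3].reshape(-1,3),0).round(0))
from plant import close_job;print(close_job())
E
```

```text
(163, 41) [434.  39.  25.]
(214, 110) [482. -41.  24.]
(285, 80) [568. -14.  25.]
(321, 54) [611.  11.  25.]
(276, 310) [ 535. -305.   54.]
(212, 310) [ 448. -300.   52.]
the job is handed in; nothing more can be done
None
```

I tipped the tray to about 1.2 rad, and all four stoppers dropped through into the pan. I then lowered the tray onto its stop still gripped, picked both jars off the grate and laid them between the ribs of the white drying tray. I handed the job in at about 31 s, with the gripper clear of everything.

**Final checks:**
- **Stoppers:** all four show in the pan, with their tops at about z 25 mm.
- **Jars:** both amber jars lie flat in the drying tray, tops at about 52–57 mm. The contact force just before each release was under 5 N.
- **Tipping tray:** it is flat and empty.
- **Bystanders and look-alikes:** those in view look where they were.

**What differed from the description:**
- **Jar positions:** the jars did not roll all the way to the stop posts. One stopped midway on the bars. The other leaned about 18° with its cap on the divider, so I tilted the gripper to match.
- **Lifting force:** my estimate of the tipping arc was a few mm off. The wrist force rose to about 26 N midway through the lift, so I refitted the arc, and it fell to about 9 N.

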